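# Slide a top-heavy glass ball stand onto a rocker tray

## Task

Slide the tall green glass ball on its stand along the white deck onto the wooden rocker tray, until its own weight tips the tray down towards the light box, then carry on gently until its foot presses lightly into the orange sprung pad, without bottoming the pad, and leave it standing there in the middle of the tray's width. The glue at the ball is fresh: touch the stand only by its steel foot, never lift it off or let it topple. Leave the two jars, the bowl and the tape roll where they are.

Things in the scene. Friction and masses are not known exactly. Their poses are not given: they have to be found in the camera images.
- lamp: top-heavy piece to slide: foot 80 mm across, 18 mm high, standing on a 52 mm disc (bevel 6 mm high); brass stem 14 mm thick; green glass ball; 243 mm tall, 0.6-0.95 kg, centre of mass 160 mm up. Origin: centre of the foot's underside, z up the stem. Topples if moved fast (stay under 0.1 m/s) or pushed high. Push the foot 8-16 mm above the deck; two fingertips parted 40 mm keep it from rolling off sideways.
- ball (a point): centre of the piece's glass ball, 76 mm across, 205 mm above the foot's underside. It is nearly as wide as the foot, so a gripper held upright behind the foot runs into it: lean the tool back, away from the ball, 20 to 45 degrees, and push with the fingertips.
- station: fixed station. Origin on the bench (z = 0) where deck meets tray, on the centre line; x along the travel from deck to tray to light box, y across, z up. White deck: x from -212 to -2 mm, 150 mm wide, top 30 mm above the bench. Wooden tray: x from 2 to 242 mm, 130 mm wide. Flat light box, 19 mm high, x from 253 to 333 mm.
- tray_mid (a point): point on the tray's hinge axis, on its centre line, at its top surface; 90 mm along x and 30 mm up from the station's origin. Turns with the tray: x along the travel (towards the pad), y across (the hinge), z square to the tray's top. The tray's top reaches from x = -88 to 152 mm here. Free face of the orange pad: anywhere from x = 85 to 110 mm, not reported.
- tray (a joint): tip angle of the rocker tray, rad: 0 = level and flush with the deck (held by a light spring), 0.08 = tipped fully towards the light box. Damped; the piece's weight tips it only once the foot's centre is some 15 to 30 mm past the hinge, depending on its weight, and then keeps it down.
- pad (a joint): how far the orange pad (110 mm wide, 3 to 23 mm above the tray) is pressed in, m: 0 = free, 0.015 = bottomed. 0.45 N per mm; the foot's friction holds the piece where it is left. The dark stop behind it is clamped anywhere in a 25 mm range: the foot's centre is 45 to 70 mm past the hinge at first touch. Find it by touch.
- jar_red: bystander: red jar with a lid, 70 mm across, 100 mm high; origin at the centre of its underside
- jar_blue: bystander: blue jar with a lid, 70 mm across, 100 mm high; origin at the centre of its underside
- bowl: bystander: green glass bowl, 120 mm across, 45 mm high; origin at the centre of its underside
- tape_roll: bystander: orange roll lying flat, 90 mm across, 25 mm high; origin at the centre of its underside
Things that resemble listed ones, but are neither listed nor needed, are in the scene too. Leave any purple look-alike of the lamp alone.

How it is judged:
By the outcome, as a careful person would: the job done as asked, in the order asked, and still so for the second after the job is handed in, with the robot touching nothing.
It also fails if it takes over 69 s, if anything falls off the work surface, if the arm or the gripper's body presses on something with over 40 N, if the wrist force passes 120 N, or if a joint passes its speed limit or range.

## Robot

A 7-joint arm with a two-finger parallel gripper is mounted at the origin on the work surface. World frame = base frame: x ahead of the robot, y to its left, z up, the work surface at z = 0. Lengths are in m, angles in rad, forces in N, time in s.
With the tool pointing down it reaches from about 0.4 to 0.875 m from the base axis. Payload 6.5 kg.
Tool frame: the origin (TCP) lies midway between the tips of the shut fingers; the grasp point (between the pads) lies 19 mm behind it (arm.pinch_z is the distance from the TCP to the grasp point, in m); z points along the fingers, y is the line along which they close (so a half turn about z gives the same grasp; the last joint's range is limited). The gripper opens to 88 mm and grips with 3 to 60 N. Pads are 18 mm wide; open, the fingers measure 123 mm over their backs; the gripper's body (75 mm by 187 mm) begins 45 mm behind the grasp point.
Start: joints at [-1.191, 0.536, -0.004, 1.538, 0.003, 1.067, -0.071], TCP at [0.28, 0.586, 0.239] pointing down, gripper open.
Joint ranges: [-2.7, 2.7], [-0.37, 2.16], [-1.27, 1.26], [0.24, 2.4], [-1.31, 4.45], [0.19, 1.91], [-2.76, 2.76]. Speed limits (rad/s): [2.39, 2.39, 3.14, 3.14, 3.14, 3.14, 3.14].

## Interface

Orientations are given as a rotation vector (axis times angle).
In Python, from bench import arm gives the robot as it stands. The module is installed in compiled form; this text tells all that it offers.
- The arm moves only by the tool servo_tool, never from a script. Its argument "targets" is a list of rows, each an object of numbers: "x", "y", "z": the shift along the tool's x, y, z in mm; "spin": the turn about the tool's z in degrees; "grip": the closure, from 0 (fully open) to 1 (shut). In form: [{"x": .., "y": .., "z": .., "spin": .., "grip": ..}, ...]. A call has 1 to 5 rows; each row shifts and turns the commanded pose from where the row before left it, along the tool's axes as they then stand; what a row does not reach is not made up. A row lasts 1/10 s, in which the tool goes at most 50 mm and 8.59 degrees, less where a joint would pass 70% of its speed; a pose out of reach is approached as far as the arm can. A call is refused whole if a number of a shift passes 50 or a number of a turn 8.59, either way. A call with a gripper value outside its range is refused whole. The fingers move at their own pace and stop on an object; the grip force is fixed at half the most. Time passes only in rows, so rows that do not move let the fingers close. It gives the time, the measured TCP pose, the force, the opening and the grip force at its end, in the units of the state.
- arm.read_state(): the state, without advancing time (a new reading comes with each control period).
- arm.snapshot(name): name is "side" or "top"; returns a dict with "image" (384x512x3 uint8, red, green, blue), "fx", "fy", "cx", "cy" (pixels), "world_from_camera" (4x4, takes a point from camera to world coordinates). Camera axes: x right, y up, looking along -z (the intrinsics and any distortion apply to the point x, -y, -z); pixel columns grow to the right and rows downward; lengths in m; the calibration is good to about 2 mm. A picture is of the moment at which its call begins. There is no depth.
- arm.job_done(): hands the job in; it is judged then, once.
The state is a dict: "t": time; "q": joint angles; "joint_vel": joint speeds; "joint_efforts": joint torques, N m; "eef_pos": TCP position; "tool_rot": TCP orientation; "contact_force": force on the tool from outside, world axes, zero at the start; "torque": the same for the moment, N m; "gripper_width": opening from 0.0 (shut) to 1.0 (fully open); "grasp_force": force on a finger pad.
Only numpy, scipy, OpenCV 4.12 (cv2) and the standard library are available. Lean on these libraries where they do the work, as an engineer would, in place of code of your own. Each camera call takes 0.05 s, during which the arm holds its last target. There are 200 camera calls.

## Working session

There is one attempt and no reset: what is moved stays moved. The work goes in short steps, Python scripts to look and compute and a tool call to move; the robot and the scene stay as the last step left them, time stands still between calls to the robot, and variables do not carry over. Pictures are saved under pics/ and viewed, at most 10 in all, crops included, and the job is handed in when it is done.

Besides the shell and the picture viewer there is one more tool, called after ">>>" as name(argument=value, ...), one argument or row to a line, values as JSON. servo_tool: Moves the arm, as the interface text tells. Its arguments: {"type":"object","properties":{"targets":{"type":"array","items":{"type":"object","properties":{"x":{"type":"number"},"y":{"type":"number"},"z":{"type":"number"},"spin":{"type":"number"},"grip":{"type":"number"}}}}},"required":["targets"]}

```bash
mkdir -p pics
python3 - <<'E'
from bench import arm
import cv2,numpy as np,pickle
S={}
for n in("side","top"):
    s=arm.snapshot(n);S[n]=s
    cv2.imwrite(f"pics/{n}0.png",cv2.cvtColor(s["image"],cv2.COLOR_RGB2BGR))
    print(n,{k:s[k] for k in s if k not in("image",)})
pickle.dump(S,open("s0.pkl","wb"))
s=arm.read_state();print(s, arm.pinch_z)
E
```

```text
side {'fx': 405.29239812139497, 'fy': 405.29239812139497, 'cx': 258.4448746042245, 'cy': 190.19593948347918, 'world_from_camera': array([[ 0.84008221,  0.36717083, -0.39930873,  0.17868093],
       [-0.54238379,  0.5808085 , -0.60702661, -0.6671059 ],
       [ 0.00903944,  0.72653084,  0.6870744 ,  0.87123603],
       [ 0.        ,  0.        ,  0.        ,  1.        ]])}
top {'fx': 360.8099838227162, 'fy': 360.8099838227162, 'cx': 253.82391244760925, 'cy': 192.50712944728315, 'world_from_camera': array([[-0.00622553,  0.99817136, -0.06012629,  0.51075383],
       [-0.99978075, -0.00741515, -0.01958249, -0.03724816],
       [-0.01999252,  0.0599912 ,  0.99799868,  1.29168069],
       [ 0.        ,  0.        ,  0.        ,  1.        ]])}
{'t': 0.1, 'q': array([-1.19119452,  0.53708481, -0.00442623,  1.53874408,  0.00259473,
        1.0672927 , -0.07119997]), 'joint_vel': array([ 0.00065465, -0.00124601, -0.00034838, -0.00275283, -0.00051815,
        0.00169611, -0.00047784]), 'joint_efforts': array([ 1.81816544e-03, -5.72076344e+01,  9.93403494e-01, -2.52228302e+01,
       -5.61870891e-02,  1.33743603e-02,  2.68879796e-05]), 'eef_pos': array([0.2800519 , 0.58597827, 0.23794222]), 'tool_rot': array([-6.94340193e-01, -3.06367150e+00,  2.36648489e-03]), 'contact_force': array([-0.04776967, -0.39287191,  0.36631438]), 'torque': array([ 0.03944293, -0.02140148,  0.02350853]), 'grasp_force': 0.0, 'gripper_width': 1.0027202596471567} 0.0187
```

View pics/side0.png

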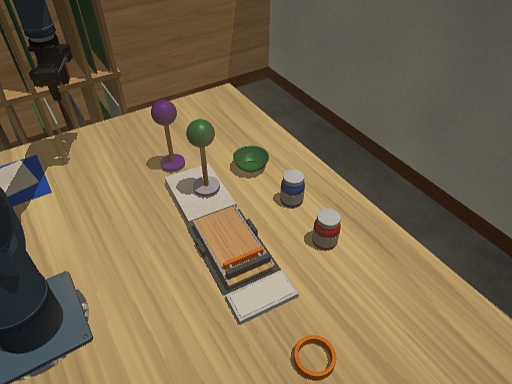

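View pics/top0.png

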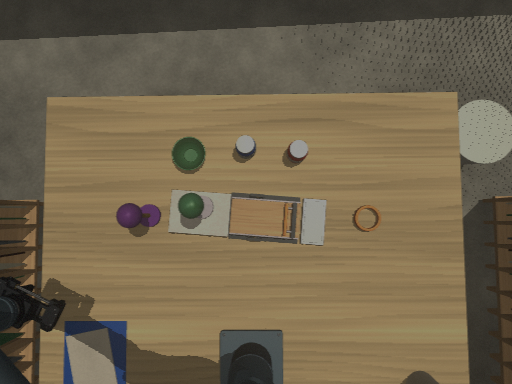

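The side view shows the green lamp's foot at about (206,186) and its ball at (200,133). Behind it on the deck side is the purple look-alike, with its foot at (172,162). In the top view the deck spans (169..230, 190..237), the tray (230..300), the pad about (285,218) and the light box (302..326). Travel is to the image right, about world -y. I'll measure these next.

```bash
cat > h.py <<'E'
import cv2,numpy as np
def ray(s,u,v):
    W=s["world_from_camera"];d=np.array([(u-s["cx"])/s["fx"],-(v-s["cy"])/s["fy"],-1.])
    return W[:3,3],W[:3,:3]@(d/np.linalg.norm(d))
def plane(s,u,v,z):
    o,d=ray(s,u,v);return o+d*(z-o[2])/d[2]
def tri(a,pa,b,pb):
    o1,d1=ray(a,*pa);o2,d2=ray(b,*pb)
    t=np.linalg.lstsq(np.c_[d1,-d2],o2-o1,rcond=None)[0]
    p,q=o1+t[0]*d1,o2+t[1]*d2
    return (p+q)/2,np.linalg.norm(p-q)
def proj(s,p):
    W=s["world_from_camera"];c=W[:3,:3].T@(np.array(p)-W[:3,3])
    return np.array([s["cx"]+s["fx"]*c[0]/-c[2],s["cy"]-s["fy"]*c[1]/-c[2]])
def blobs(s,lo,hi,roi=None,amin=25):
    h=cv2.cvtColor(s["image"],cv2.COLOR_RGB2HSV);m=cv2.inRange(h,lo,hi)
    if roi: k=np.zeros_like(m);k[roi[1]:roi[3],roi[0]:roi[2]]=255;m&=k
    cs=cv2.findContours(m,cv2.RETR_EXTERNAL,cv2.CHAIN_APPROX_NONE)[0]
    return sorted([c for c in cs if cv2.contourArea(c)>amin],key=cv2.contourArea)[::-1]
E
python3 - <<'E'
import pickle,cv2,numpy as np
from h import *
S=pickle.load(open("s0.pkl","rb"));np.set_printoptions(precision=4,suppress=True)
sd,tp=S["side"],S["top"]
for nm,lo,hi in(("green",(45,60,20),(85,255,255)),("purple",(135,60,20),(165,255,255))):
  for n,s in S.items():
    for c in blobs(s,lo,hi):
      print(nm,n,cv2.contourArea(c),cv2.minEnclosingCircle(c),cv2.boundingRect(c))
for n,s in S.items():
  for c in blobs(s,(0,0,150),(179,45,255),(160,180,335,250) if n=="top" else (160,150,300,325)):
    print("white",n,cv2.contourArea(c),cv2.minAreaRect(c),cv2.boxPoints(cv2.minAreaRect(c)).round(1).tolist())
def crop(s,x0,y0,x1,y1,k):
  return cv2.resize(cv2.cvtColor(s["image"][y0:y1,x0:x1],cv2.COLOR_RGB2BGR),None,fx=k,fy=k,interpolation=cv2.INTER_CUBIC)
cv2.imwrite("pics/crop1.png",np.vstack([crop(tp,110,180,340,250,3.4),np.hstack([crop(sd,140,80,300,325,1.4)]+[cv2.copyMakeBorder(crop(sd,0,0,130,150,2.2),0,13,0,782-224-286,cv2.BORDER_CONSTANT)])[:343]]) )
E
```

```text
green side 706.5 ((93.5, 34.5), 37.822052001953125) (78, 0, 32, 70)
green side 650.0 ((250.5, 156.5), 17.67776870727539) (233, 146, 36, 25)
green side 373.5 ((82.5, 36.0), 38.448116302490234) (69, 0, 28, 73)
green side 307.0 ((199.5, 131.5), 13.285429954528809) (187, 119, 26, 19)
green side 229.0 ((19.0, 34.0), 37.16190719604492) (4, 0, 31, 69)
green side 67.0 ((13.0, 55.5), 34.07721710205078) (0, 24, 27, 64)
green side 30.5 ((39.5, 119.0), 18.581003189086914) (32, 102, 16, 35)
green top 753.0 ((187.94444274902344, 152.94444274902344), 16.626903533935547) (173, 137, 32, 33)
green top 443.0 ((190.4545440673828, 205.09091186523438), 12.400116920471191) (179, 193, 24, 25)
green top 126.0 ((10.5, 338.5), 11.85336971282959) (0, 333, 22, 12)
purple side 331.0 ((163.10549926757812, 111.03211212158203), 12.27498722076416) (151, 99, 25, 23)
purple side 176.0 ((172.75, 162.0833282470703), 11.441372871398926) (162, 154, 23, 16)
purple top 786.0 ((138.39535522460938, 215.0), 21.60474395751953) (117, 203, 44, 25)
white side 1746.5 ((261.7638244628906, 294.0506286621094), (29.49690055847168, 65.32
[... 441 characters left out ...]
69482422, 223.3000030517578]]
white side 164.5 ((291.5, 175.5), (13.0, 15.0), 90.0) [[284.0, 169.0], [299.0, 169.0], [299.0, 182.0], [284.0, 182.0]]
white top 2340.0 ((199.47695922851562, 212.5381622314453), (58.134273529052734, 42.065608978271484), 4.573921203613281) [[168.8000030517578, 231.1999969482422], [172.1999969482422, 189.3000030517578], [230.10000610351562, 193.89999389648438], [226.8000030517578, 235.8000030517578]]
white top 804.0 ((313.3429260253906, 221.356201171875), (21.086523056030273, 44.833805084228516), 3.814074993133545) [[301.29998779296875, 243.0], [304.29998779296875, 198.3000030517578], [325.3999938964844, 199.6999969482422], [322.3999938964844, 244.39999389648438]]
```

View pics/crop1.png

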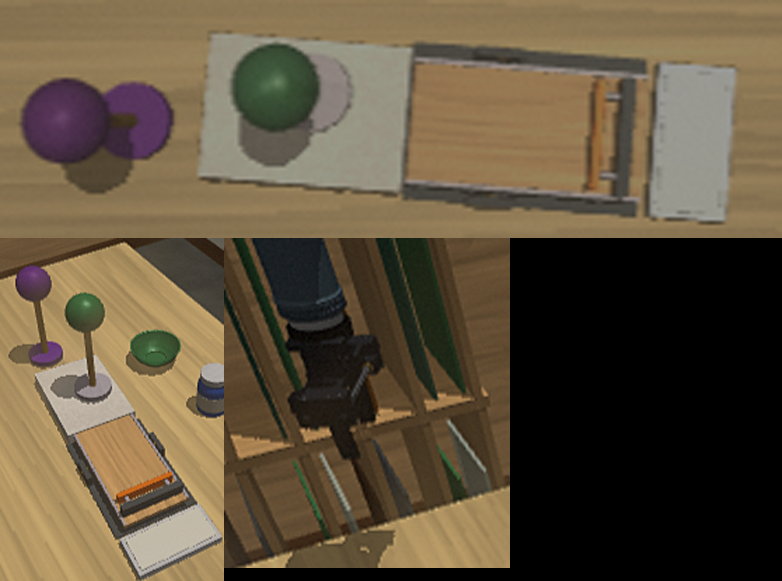

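The crop shows the green ball (top 191,205), its foot peeking out at right (205,208), and the purple foot (150,215). The deck's far and near edges and the light box are both clear. Now the positions.

Run:
```python
import pickle
from h import *
S=pickle.load(open("s0.pkl","rb"));np.set_printoptions(precision=4,suppress=True)
sd,tp=S["side"],S["top"]
b,e=tri(sd,(200.3,133),tp,(190.8,205.3));print("ball",b,e)
p,e=tri(sd,(163.3,111),tp,(129.4,215.1));print("purple ball",p,e)
print("purple foot",plane(sd,173,161.5,.018),plane(tp,150,215,.018))
print("lamp foot (side bottom/top est)",plane(sd,206.3,185.5,.048))
A=plane(tp,199.5,212.5,.03);B=plane(tp,313.3,221.4,.019)
A2=plane(sd,199.94,190.34,.03);B2=plane(sd,261.76,294.05,.019)
print("deck mid",A,A2,"box mid",B,B2,np.linalg.norm((B-A)[:2]),np.linalg.norm((B2-A2)[:2]))
for c in [(172.2,189.3),(230.1,193.9),(226.8,235.8),(168.8,231.2)]:print(plane(tp,*c,.03))
ex=np.r_[(B-A)[:2],0];ex/=np.linalg.norm(ex);ey=np.array([-ex[1],ex[0],0])
O=(A+107*ex*1e-3+B-293*ex*1e-3)/2;O[2]=0
print("ex",ex,"yaw",np.degrees(np.arctan2(ex[1],ex[0])),"O",O)
for n,q in(("ball",b),("purple",p)):print(n,"station",ex@(q-O),ey@(q-O))
# gripper height: TCP pixel and vertical line above it in side view
for h in(0,.05,.1,.15,.2,.25,.3):print(h,proj(sd,(.28,.586,.238+h)))
```

```text
ball [0.5387 0.1692 0.2325] 0.0010615056965822983
purple ball [0.5105 0.3601 0.2083] 6.6395535108267e-05
purple foot [0.5108 0.3534 0.018 ] [0.5104 0.3563 0.018 ]
lamp foot (side bottom/top est) [0.5365 0.1606 0.048 ]
deck mid [0.518  0.1783 0.03  ] [0.5182 0.1698 0.03  ] box mid [ 0.4844 -0.2202  0.019 ] [ 0.4833 -0.2242  0.019 ] 0.39987284562113334 0.39559109117966756
[0.6002 0.2749 0.03  ]
[0.5825 0.0708 0.03  ]
[0.4364 0.0826 0.03  ]
[0.4534 0.2858 0.03  ]
ex [-0.0841 -0.9965  0.    ] yaw -94.82332342717608 O [0.509  0.0717 0.    ]
ball station -0.0996455294465022 0.021335952023393688
purple station -0.2874591335197678 -0.022811697379946354
0 [61.6447 90.2174]
0.05 [56.1717 75.1095]
0.1 [50.3767 59.1125]
0.15 [44.2304 42.1454]
0.2 [37.6997 24.1175]
0.25 [30.7474  4.9259]
0.3 [ 23.3314 -15.5458]
```

Lamp is at station (-100, +21) mm. Purple is 188 mm behind it and 44 mm to the robot's side. The tool has no tilt command, so I'll test whether tilt results at the edge of reach, high up and clear of everything.

>>> servo_tool(
  targets=[
    {"x": 40,"y": -19,"z": -20},
    {"x": 40,"y": -19,"z": -20},
    {"x": 40,"y": -19,"z": -20},
    {"x": 40,"y": -19,"z": -20},
    {"x": 40,"y": -19,"z": -20},
  ],
)

```text
validation failed for argument at $.ta...
```

>>> servo_tool(
  targets=[
    {"x": 40,"y": -19,"z": -20},
    {"x": 40,"y": -19,"z": -20},
    {"x": -21,"y": -44},
    {"x": -21,"y": -44},
    {"x": -21,"y": -44},
  ],
)

```text
validation failed for argument at $.ta...
```

>>> servo_tool(
  targets=[
    {"x": -21,"y": -44},
    {"x": -21,"y": -44},
    {"x": -21,"y": -44},
  ],
)

```text
validation failed for argument at $.ta...
```

The rows seem to need every field, so I'll include spin and grip.

>>> servo_tool(
  targets=[
    {"x": 40,"y": -19,"z": -20,"spin": 0,"grip": 0},
    {"x": 40,"y": -19,"z": -20,"spin": 0,"grip": 0},
    {"x": 40,"y": -19,"z": -20,"spin": 0,"grip": 0},
    {"x": 40,"y": -19,"z": -20,"spin": 0,"grip": 0},
    {"x": 40,"y": -19,"z": -20,"spin": 0,"grip": 0},
  ],
)

```text
t: 0.6
eef_pos: [0.0571, 0.5864, 0.3392]
tool_rot: [0.694, 3.064, -0.001]
contact_force: [-0.2, 1.2, -0.2]
gripper_width: 1.003
grasp_force: 0.0
```

>>> servo_tool(
  targets=[
    {"x": 40,"y": -19,"z": -20,"spin": 0,"grip": 0},
    {"x": 40,"y": -19,"z": -20,"spin": 0,"grip": 0},
    {"x": -21,"y": -44,"z": 0,"spin": 0,"grip": 0},
    {"x": -21,"y": -44,"z": 0,"spin": 0,"grip": 0},
    {"x": -21,"y": -44,"z": 0,"spin": 0,"grip": 0},
  ],
)

```text
t: 1.1
eef_pos: [-0.0301, 0.439, 0.3781]
tool_rot: [0.693, 3.064, -0.001]
contact_force: [-0.2, -0.2, 0.5]
gripper_width: 1.003
grasp_force: 0.0
```

>>> servo_tool(
  targets=[
    {"x": -21,"y": -44,"z": 0,"spin": 0,"grip": 0},
    {"x": -21,"y": -44,"z": 0,"spin": 0,"grip": 0},
    {"x": -21,"y": -44,"z": 0,"spin": 0,"grip": 0},
  ],
)

```text
t: 1.4
eef_pos: [-0.0297, 0.2925, 0.3782]
tool_rot: [0.694, 3.064, -0.001]
contact_force: [-0.5, -0.3, 1.5]
gripper_width: 0.998
grasp_force: 0.0
```

```bash
python3 -c "
from bench import arm
s=arm.read_state();print(s['q'].round(3),s['eef_pos'].round(4),s['tool_rot'].round(3))"
```

```text
[-1.614 -0.264 -0.164  2.128 -0.045  1.276 -0.634] [-0.0297  0.2925  0.3782] [ 6.940e-01  3.064e+00 -1.000e-03]
```

>>> servo_tool(
  targets=[
    {"x": -13,"y": -26,"z": 0,"spin": 0,"grip": 0},
    {"x": -13,"y": -26,"z": 0,"spin": 0,"grip": 0},
    {"x": -13,"y": -26,"z": 0,"spin": 0,"grip": 0},
  ],
)

```text
t: 1.7
eef_pos: [-0.0275, 0.2346, 0.3688]
tool_rot: [0.713, 3.052, -0.044]
contact_force: [0.3, 0.2, 0.1]
gripper_width: 0.998
grasp_force: 0.0
```

```bash
python3 -c "
from bench import arm
s=arm.read_state();print(s['q'].round(3),s['eef_pos'].round(4),s['tool_rot'].round(3))"
```

```text
[-1.71  -0.373 -0.108  2.22  -0.048  1.321 -0.686] [-0.0275  0.2346  0.3688] [ 0.713  3.052 -0.044]
```

The tool tilted at the j2 limit, and in the wanted direction (tool z gains a -y component). I'll continue and see whether the tilt accumulates and holds.

>>> servo_tool(
  targets=[
    {"x": -16,"y": -34,"z": 0,"spin": 0,"grip": 0},
    {"x": -16,"y": -34,"z": 0,"spin": 0,"grip": 0},
    {"x": -16,"y": -34,"z": 0,"spin": 0,"grip": 0},
    {"x": -16,"y": -34,"z": 0,"spin": 0,"grip": 0},
  ],
)

```text
t: 2.1
eef_pos: [-0.0488, 0.155, 0.3231]
tool_rot: [0.678, 3.021, -0.342]
contact_force: [-0.7, 0.2, 0.1]
gripper_width: 1.002
grasp_force: 0.0
```

```bash
cat > st.py <<'E'
from bench import arm
import numpy as np
from scipy.spatial.transform import Rotation as Ro
s=arm.read_state();R=Ro.from_rotvec(s['tool_rot']).as_matrix()
print(round(s['t'],2),s['q'].round(3),s['eef_pos'].round(4),'F',s['contact_force'].round(1));print('xyz cols',R.round(3).tolist(),'tilt',np.degrees(np.arccos(-R[2,2])).round(1),'dir',np.degrees(np.arctan2(R[1,2],R[0,2])).round(0))
E
python3 st.py
```

```text
2.1 [-1.938 -0.373 -0.008  2.347 -0.105  1.366 -0.784] [-0.0488  0.155   0.3231] F [-0.7  0.2  0.1]
xyz cols [[-0.905, 0.425, -0.022], [0.419, 0.881, -0.218], [-0.074, -0.207, -0.976]] tilt 12.7 dir -96.0
```

>>> servo_tool(
  targets=[
    {"x": 20,"y": 42,"z": 0,"spin": 0,"grip": 0},
    {"x": 20,"y": 42,"z": 0,"spin": 0,"grip": 0},
  ],
)

```text
t: 2.3
eef_pos: [-0.0492, 0.2479, 0.3034]
tool_rot: [0.678, 3.024, -0.335]
contact_force: [-0.4, 0.3, 1.0]
gripper_width: 1.001
grasp_force: 0.0
```

```bash
python3 st.py
```

```text
2.3 [-1.925 -0.14   0.075  2.237 -0.074  1.247 -0.691] [-0.0492  0.2479  0.3034] F [-0.4  0.3  1. ]
xyz cols [[-0.905, 0.425, -0.022], [0.419, 0.882, -0.214], [-0.071, -0.203, -0.977]] tilt 12.4 dir -96.0
```

The tilt holds once it is there: 12.4° towards -96°, and travel is -94.8°. I want about 20° towards roughly -103°, which is the push heading that also corrects the 21 mm lateral offset. I'll add more from a bearing of about 60°.

>>> servo_tool(
  targets=[
    {"x": -39,"y": 15,"z": -17,"spin": 0,"grip": 0.5},
    {"x": -39,"y": 15,"z": -17,"spin": 0,"grip": 0.5},
    {"x": -39,"y": 15,"z": -17,"spin": 0,"grip": 0.5},
    {"x": -39,"y": 15,"z": -17,"spin": 0,"grip": 0.5},
  ],
)

```text
t: 2.7
eef_pos: [0.1206, 0.2485, 0.3695]
tool_rot: [0.68, 3.022, -0.339]
contact_force: [0.3, 1.5, -0.4]
gripper_width: 0.657
grasp_force: 0.0
```

>>> servo_tool(
  targets=[
    {"x": 0,"y": -40,"z": 9,"spin": 0,"grip": 0.5},
    {"x": 0,"y": -40,"z": 9,"spin": 0,"grip": 0.5},
    {"x": 0,"y": -40,"z": 9,"spin": 0,"grip": 0.5},
    {"x": 0,"y": -40,"z": 9,"spin": 0,"grip": 0.5},
  ],
)

```text
t: 3.1
eef_pos: [0.0778, 0.1586, 0.3667]
tool_rot: [0.674, 3.022, -0.34]
contact_force: [1.0, 0.1, 1.8]
gripper_width: 0.5
grasp_force: 0.0
```

```bash
python3 st.py; python3 -c "
from bench import arm;print(arm.read_state()['gripper_width'])"
```

```text
3.1 [-1.359 -0.373 -0.03   2.243  0.008  1.491 -0.255] [0.0778 0.1586 0.3667] F [1.  0.1 1.8]
xyz cols [[-0.906, 0.422, -0.021], [0.417, 0.883, -0.218], [-0.073, -0.206, -0.976]] tilt 12.6 dir -96.0
0.5003766358935026
```

>>> servo_tool(
  targets=[
    {"x": 3,"y": -28,"z": 31,"spin": 0,"grip": 0.5},
    {"x": 3,"y": -28,"z": 31,"spin": 0,"grip": 0.5},
    {"x": 3,"y": -28,"z": 31,"spin": 0,"grip": 0.5},
  ],
)

```text
t: 3.4
eef_pos: [0.0565, 0.1241, 0.3036]
tool_rot: [0.702, 3.011, -0.387]
contact_force: [-0.7, -0.1, -0.7]
gripper_width: 0.502
grasp_force: 0.0
```

```bash
python3 st.py
```

```text
3.4 [-1.08  -0.374 -0.273  2.396 -0.071  1.357 -0.187] [0.0565 0.1241 0.3036] F [-0.7 -0.1 -0.7]
xyz cols [[-0.898, 0.439, -0.031], [0.432, 0.868, -0.246], [-0.081, -0.234, -0.969]] tilt 14.3 dir -97.0
```

>>> servo_tool(
  targets=[
    {"x": 0,"y": -23,"z": 6,"spin": 0,"grip": 0.5},
    {"x": 0,"y": -23,"z": 6,"spin": 0,"grip": 0.5},
  ],
)

```text
t: 3.6
eef_pos: [0.0445, 0.1171, 0.3052]
tool_rot: [0.676, 3.013, -0.438]
contact_force: [-0.7, -0.9, -0.5]
gripper_width: 0.498
grasp_force: 0.0
```

```bash
python3 st.py
```

```text
3.6 [-1.058 -0.373 -0.323  2.395 -0.093  1.386 -0.184] [0.0445 0.1171 0.3052] F [-0.7 -0.9 -0.5]
xyz cols [[-0.906, 0.422, -0.038], [0.415, 0.867, -0.276], [-0.083, -0.266, -0.96]] tilt 16.2 dir -98.0
```

>>> servo_tool(
  targets=[
    {"x": 6,"y": -23,"z": 6,"spin": 0,"grip": 0.5},
    {"x": 6,"y": -23,"z": 6,"spin": 0,"grip": 0.5},
    {"x": 6,"y": -23,"z": 6,"spin": 0,"grip": 0.5},
  ],
)

```text
t: 3.9
eef_pos: [0.0064, 0.1106, 0.3094]
tool_rot: [0.671, 3.001, -0.503]
contact_force: [1.1, -0.2, 0.4]
gripper_width: 0.498
grasp_force: 0.0
```

```bash
python3 st.py
```

```text
3.9 [-1.234 -0.373 -0.319  2.396 -0.142  1.43  -0.339] [0.0064 0.1106 0.3094] F [ 1.1 -0.2  0.4]
xyz cols [[-0.907, 0.419, -0.045], [0.41, 0.855, -0.316], [-0.094, -0.305, -0.948]] tilt 18.6 dir -98.0
```

The tilt is now 18.6° towards -98°, which suits the push. Next I'll work out the transit rows, with the spin levelling tool y, to a point above and behind the lamp on the tool-axis line.

```bash
cat > plan.py <<'E'
from bench import arm
import numpy as np
from scipy.spatial.transform import Rotation as Ro
def plan(goal,n,spin=0,m=0):
    s=arm.read_state();R=Ro.from_rotvec(s['tool_rot']);p=s['eef_pos'];d=(np.array(goal)-p)/n*1000
    for i in range(n):
        print(i,R.inv().apply(d).round(0),spin if i<m else 0)
        if i<m:R=R*Ro.from_rotvec([0,0,np.radians(spin)])
    print("final",R.as_matrix().round(3).tolist(),'step',np.linalg.norm(d))
E
python3 -c "
from plan import *
plan((.5584,.307,.315),14,8.1,9)"
```

```text
0 [-30.  28.  -7.] 8.1
1 [-26.  32.  -7.] 8.1
2 [-21.  36.  -7.] 8.1
3 [-16.  38.  -7.] 8.1
4 [-10.  40.  -7.] 8.1
5 [-4. 41. -7.] 8.1
6 [ 1. 41. -7.] 8.1
7 [ 7. 41. -7.] 8.1
8 [13. 39. -7.] 8.1
9 [18. 37. -7.] 0
10 [18. 37. -7.] 0
11 [18. 37. -7.] 0
12 [18. 37. -7.] 0
13 [18. 37. -7.] 0
final [[0.133, 0.99, -0.045], [0.938, -0.141, -0.316], [-0.319, 0.0, -0.948]] step 41.852676088567435
```

>>> servo_tool(
  targets=[
    {"x": -30,"y": 28,"z": -7,"spin": 8.1,"grip": 0.52},
    {"x": -26,"y": 32,"z": -7,"spin": 8.1,"grip": 0.52},
    {"x": -21,"y": 36,"z": -7,"spin": 8.1,"grip": 0.52},
    {"x": -16,"y": 38,"z": -7,"spin": 8.1,"grip": 0.52},
    {"x": -10,"y": 40,"z": -7,"spin": 8.1,"grip": 0.52},
  ],
)

```text
t: 4.4
eef_pos: [0.2054, 0.1815, 0.3136]
tool_rot: [1.618, 2.493, -0.441]
contact_force: [-0.6, -0.3, 0.1]
gripper_width: 0.477
grasp_force: 0.0
```

>>> servo_tool(
  targets=[
    {"x": -4,"y": 41,"z": -7,"spin": 8.1,"grip": 0.52},
    {"x": 1,"y": 41,"z": -7,"spin": 8.1,"grip": 0.52},
    {"x": 7,"y": 41,"z": -7,"spin": 8.1,"grip": 0.52},
    {"x": 13,"y": 39,"z": -7,"spin": 8.1,"grip": 0.52},
  ],
)

```text
t: 4.8
eef_pos: [0.3626, 0.2384, 0.3169]
tool_rot: [2.2, 1.899, -0.359]
contact_force: [-0.3, 0.6, 0.5]
gripper_width: 0.479
grasp_force: 0.0
```

```bash
python3 st.py; python3 -c "
from plan import *
plan((.5584,.307,.315),5)"
```

```text
4.8 [-0.866  0.228  0.048  1.839  0.178  1.347 -1.027] [0.3626 0.2384 0.3169] F [-0.3  0.6  0.5]
xyz cols [[0.138, 0.989, -0.045], [0.938, -0.145, -0.316], [-0.319, 0.002, -0.948]] tilt 18.6 dir -98.0
0 [18. 37. -6.] 0
1 [18. 37. -6.] 0
2 [18. 37. -6.] 0
3 [18. 37. -6.] 0
4 [18. 37. -6.] 0
final [[0.138, 0.989, -0.045], [0.938, -0.145, -0.316], [-0.319, 0.002, -0.948]] step 41.502198585177005
```

>>> servo_tool(
  targets=[
    {"x": 18,"y": 37,"z": -6,"spin": 0,"grip": 0.54},
    {"x": 18,"y": 37,"z": -6,"spin": 0,"grip": 0.54},
    {"x": 18,"y": 37,"z": -6,"spin": 0,"grip": 0.54},
    {"x": 18,"y": 37,"z": -6,"spin": 0,"grip": 0.54},
    {"x": 18,"y": 37,"z": -6,"spin": 0,"grip": 0.54},
  ],
)

```text
t: 5.3
eef_pos: [0.5585, 0.3071, 0.3166]
tool_rot: [2.194, 1.907, -0.36]
contact_force: [0.7, 0.4, 0.4]
gripper_width: 0.457
grasp_force: 0.0
```

```bash
python3 st.py; python3 -c "
from plan import *
plan((.5458,.2187,.039),7)
import cv2
a,b=[arm.snapshot(n)['image'] for n in('side','top')]
im=np.hstack([cv2.resize(a[0:330,40:340],None,fx=1.3,fy=1.3),cv2.resize(b[90:310,100:330],None,fx=1.7,fy=429/220)])
cv2.imwrite('pics/p2.png',cv2.cvtColor(im,cv2.COLOR_RGB2BGR));print(im.shape)"
```

```text
5.3 [-0.752  0.59   0.109  1.307  0.165  1.484 -0.828] [0.5585 0.3071 0.3166] F [0.7 0.4 0.4]
xyz cols [[0.132, 0.99, -0.045], [0.938, -0.139, -0.316], [-0.319, -0.0, -0.948]] tilt 18.6 dir -98.0
0 [ 1. -0. 42.] 0
1 [ 1. -0. 42.] 0
2 [ 1. -0. 42.] 0
3 [ 1. -0. 42.] 0
4 [ 1. -0. 42.] 0
5 [ 1. -0. 42.] 0
6 [ 1. -0. 42.] 0
final [[0.132, 0.99, -0.045], [0.938, -0.139, -0.316], [-0.319, -0.0, -0.948]] step 41.65739373474338
(429, 781, 3)
```

View pics/p2.png

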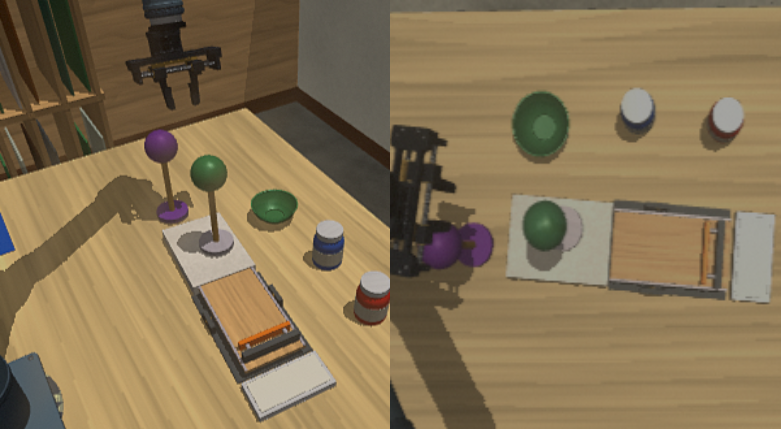

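The view shows the gripper leaning above and behind purple, with the lamp undisturbed. A straight descent would brush the purple ball, so I'll descend 80 mm to the far side, come back sideways just above foot height, then lower.

>>> servo_tool(
  targets=[
    {"x": 0,"y": 40,"z": 0,"spin": 0,"grip": 0.54},
    {"x": 0,"y": 40,"z": 0,"spin": 0,"grip": 0.54},
    {"x": 0,"y": 0,"z": 45,"spin": 0,"grip": 0.54},
    {"x": 0,"y": 0,"z": 45,"spin": 0,"grip": 0.54},
    {"x": 0,"y": 0,"z": 45,"spin": 0,"grip": 0.54},
  ],
)

```text
t: 5.9
eef_pos: [0.6299, 0.2525, 0.1876]
tool_rot: [2.195, 1.907, -0.359]
contact_force: [0.1, -0.9, 0.1]
gripper_width: 0.457
grasp_force: 0.0
```

>>> servo_tool(
  targets=[
    {"x": 0,"y": 0,"z": 45,"spin": 0,"grip": 0.54},
    {"x": 0,"y": 0,"z": 45,"spin": 0,"grip": 0.54},
    {"x": 0,"y": 0,"z": 45,"spin": 0,"grip": 0.54},
    {"x": 0,"y": 0,"z": 0,"spin": 0,"grip": 0.54},
  ],
)

```text
t: 6.3
eef_pos: [0.6198, 0.206, 0.0558]
tool_rot: [2.195, 1.906, -0.377]
contact_force: [-0.4, -1.0, 0.2]
gripper_width: 0.461
grasp_force: 0.0
```

```bash
python3 st.py; python3 -c "
from plan import *
plan((.5452,.2148,.062),4)
import cv2
a=arm.snapshot('side')['image']
im=cv2.resize(a[60:300,110:350],None,fx=2.4,fy=2.4)
cv2.imwrite('pics/p3.png',cv2.cvtColor(im,cv2.COLOR_RGB2BGR))"
```

```text
6.3 [-0.595  0.874  0.123  1.468  0.192  1.022 -0.764] [0.6198 0.206  0.0558] F [-0.4 -1.   0.2]
xyz cols [[0.131, 0.99, -0.055], [0.936, -0.142, -0.322], [-0.326, -0.009, -0.945]] tilt 19.1 dir -100.0
0 [ -1. -19.  -1.] 0
1 [ -1. -19.  -1.] 0
2 [ -1. -19.  -1.] 0
3 [ -1. -19.  -1.] 0
final [[0.131, 0.99, -0.055], [0.936, -0.142, -0.322], [-0.326, -0.009, -0.945]] step 18.855188800734187
```

View pics/p3.png

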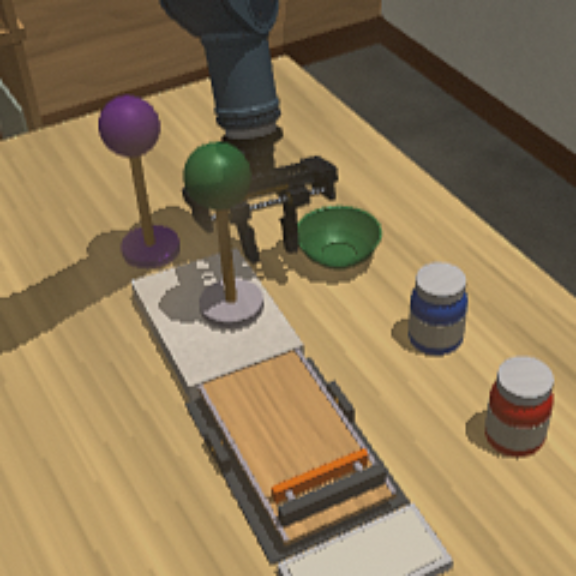

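The gripper is between the lamps on the far side, clear of the bowl rim, both balls and the foot. Now sideways, staying behind the foot.

>>> servo_tool(
  targets=[
    {"x": 2,"y": -18,"z": -3,"spin": 0,"grip": 0.54},
    {"x": 1,"y": -18,"z": -2,"spin": 0,"grip": 0.54},
    {"x": 1,"y": -19,"z": -2,"spin": 0,"grip": 0.54},
    {"x": 0,"y": -19,"z": 0,"spin": 0,"grip": 0.54},
    {"x": 0,"y": 0,"z": 0,"spin": 0,"grip": 0.54},
  ],
)

```text
t: 6.85
eef_pos: [0.5517, 0.23, 0.0692]
tool_rot: [2.193, 1.912, -0.353]
contact_force: [0.0, 0.4, -0.5]
gripper_width: 0.462
grasp_force: 0.0
```

```bash
python3 st.py; python3 -c "
from plan import *
plan((.5465,.2145,.040),2)
import cv2
a=arm.snapshot('side')['image']
b=arm.snapshot('top')['image']
im=np.hstack([cv2.resize(a[80:230,120:270],None,fx=2.6,fy=2.6),cv2.resize(b[150:280,110:240],None,fx=3,fy=3)])
cv2.imwrite('pics/p4.png',cv2.cvtColor(im,cv2.COLOR_RGB2BGR))"
```

```text
6.85 [-0.678  0.777  0.115  1.63   0.194  0.96  -0.853] [0.5517 0.23   0.0692] F [ 0.   0.4 -0.5]
xyz cols [[0.13, 0.991, -0.042], [0.94, -0.136, -0.312], [-0.315, 0.001, -0.949]] tilt 18.3 dir -98.0
0 [-3. -2. 16.] 0
1 [-3. -2. 16.] 0
final [[0.13, 0.991, -0.042], [0.94, -0.136, -0.312], [-0.315, 0.001, -0.949]] step 16.74507627008963
```

View pics/p4.png

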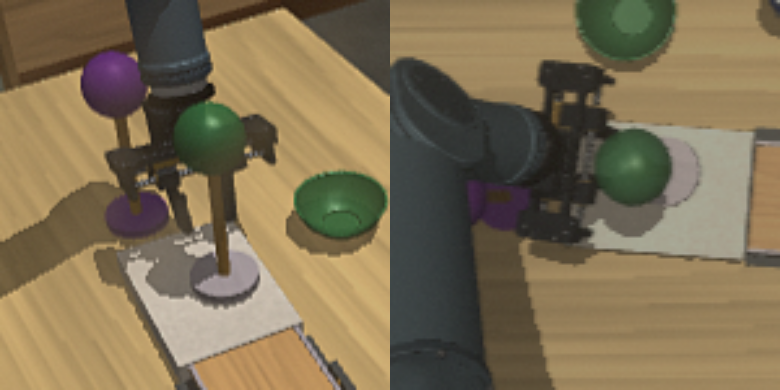

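Both lamps stand undisturbed and the fingers are behind the green foot, which is at about world (0.538, 0.169). Lowering to push height.

>>> servo_tool(
  targets=[
    {"x": -2,"y": -2,"z": 16,"spin": 0,"grip": 0.54},
    {"x": -2,"y": -2,"z": 16,"spin": 0,"grip": 0.54},
    {"x": 0,"y": 0,"z": 0,"spin": 0,"grip": 0.54},
  ],
)

```text
t: 7.25
eef_pos: [0.5472, 0.2114, 0.0369]
tool_rot: [2.196, 1.904, -0.361]
contact_force: [-0.1, -0.3, -0.9]
gripper_width: 0.46
grasp_force: 0.0
```

>>> servo_tool(
  targets=[
    {"x": -2,"y": 0,"z": 0.7,"spin": 0,"grip": 0.54},
    {"x": -2,"y": 0,"z": 0.7,"spin": 0,"grip": 0.54},
    {"x": 0,"y": 0,"z": 0,"spin": 0,"grip": 0.54},
  ],
)

```text
t: 7.55
eef_pos: [0.5475, 0.21, 0.0382]
tool_rot: [2.196, 1.907, -0.353]
contact_force: [1.6, 1.9, 0.6]
gripper_width: 0.463
grasp_force: 0.8
```

```bash
python3 st.py
```

```text
7.55 [-0.661  0.807  0.12   1.672  0.203  0.886 -0.855] [0.5475 0.21   0.0382] F [1.6 1.9 0.6]
xyz cols [[0.133, 0.99, -0.042], [0.94, -0.14, -0.312], [-0.315, 0.002, -0.949]] tilt 18.4 dir -98.0
```

Contact (about 2 N) came at the expected place. Now the slide at ≤60 mm/s with heading about -100°.

>>> servo_tool(
  targets=[
    {"x": -2,"y": -0.1,"z": 0.7,"spin": 0,"grip": 0.54},
    {"x": -4,"y": -0.2,"z": 1.4,"spin": 0,"grip": 0.54},
    {"x": -5,"y": -0.2,"z": 1.6,"spin": 0,"grip": 0.54},
    {"x": -5,"y": -0.2,"z": 1.6,"spin": 0,"grip": 0.54},
    {"x": -5,"y": -0.2,"z": 1.6,"spin": 0,"grip": 0.54},
  ],
)

```text
t: 8.05
eef_pos: [0.5431, 0.1894, 0.038]
tool_rot: [2.195, 1.91, -0.352]
contact_force: [1.7, 6.1, 1.3]
gripper_width: 0.459
grasp_force: 2.7
```

```bash
cat > look.py <<'E'
from bench import arm
import cv2,sys
from h import *
from scipy.spatial.transform import Rotation as Ro
np.set_printoptions(precision=4,suppress=True)
st=arm.read_state()
sd,tp=arm.snapshot('side'),arm.snapshot('top')
ex=np.array([-.0841,-.9965,0]);ey=np.array([.9965,-.0841,0]);O=np.array([.509,.0717,0])
def ball(s,rough):
    u,v=proj(s,rough);x0,y0=int(u)-30,int(v)-30
    g=[c for c in blobs(s,(45,60,10),(85,255,255),(max(x0,0),max(y0,0),x0+60,y0+60),80)]
    c=min(g,key=lambda c:np.hypot(*(np.array(cv2.minEnclosingCircle(c)[0])-(u,v))))
    return c
p=st['eef_pos'];T=np.array([ex@(p-O),ey@(p-O),p[2]])
R=Ro.from_rotvec(st['tool_rot']).as_matrix()
f=-R[:,0].copy();f[2]=0;f/=np.linalg.norm(f)
rough=p+.042*f;rough[2]=.233
ct=ball(tp,rough);x,y,w,h=cv2.boundingRect(ct);pt=(x+(w-1)/2,y+(h-1)/2)
q=plane(tp,*pt,.234)
cs=ball(sd,rough);x,y,w,h=cv2.boundingRect(cs);ps=(x+(w-1)/2,y+13.)
b,e=tri(sd,ps,tp,pt)
print('TCP st mm',(T*1e3).round(1),'ball(top,z.234) st',round(1e3*ex@(q-O),1),round(1e3*ey@(q-O),1),'| tri st',round(1e3*ex@(b-O),1),round(1e3*ey@(b-O),1),round(1e3*b[2],1),'err',round(e*1e3,1),'w,h',cv2.boundingRect(ct)[2:])
print('F st',(ex@st['contact_force']).round(1),(ey@st['contact_force']).round(1),st['contact_force'][2].round(1),'grip',round(st['gripper_width']*88,1),'t',st['t'])
print('expect foot from tool',((T[:2]+1e0*.042*np.array([ex@f,ey@f]))*1e3).round(1),'tilt',np.degrees(np.arccos(-R[2,2])).round(1),'az',np.degrees(np.arctan2(f[1],f[0])).round(1))
def tool(dx,dy,dz):
    return (R.T@(ex*dx+ey*dy+np.array([0,0,dz]))).round(2)
print('tool shift for st +10x',tool(10,0,0),'+1y',tool(0,1,0),'+1z',tool(0,0,1))
def save(n,a,b):
    k=[cv2.resize(s['image'][r[1]:r[3],r[0]:r[2]],(390,390),interpolation=cv2.INTER_CUBIC) for s,r in((sd,a),(tp,b))]
    cv2.imwrite(n,cv2.cvtColor(np.hstack(k),cv2.COLOR_RGB2BGR))
if len(sys.argv)>1:save(sys.argv[1],(120,90,300,270),(170,130,310,270))
E
python3 look.py
```

```text
TCP st mm [-120.1   24.1   38. ] ball(top,z.234) st -79.7 20.3 | tri st -78.6 20.3 239.7 err 0.1 w,h (26, 25)
F st -6.2 1.2 1.3 grip 40.4 t 8.05
expect foot from tool [-78.2  21.8] tilt 18.3 az -98.0
tool shift for st +10x [-9.48  0.54  3.14] +1y [ 0.05  1.   -0.02] +1z [-0.31  0.   -0.95]
```

>>> servo_tool(
  targets=[
    {"x": -5.5,"y": -0.2,"z": 1.8,"spin": 0,"grip": 0.54},
    {"x": -5.5,"y": -0.2,"z": 1.8,"spin": 0,"grip": 0.54},
    {"x": -5.5,"y": -0.2,"z": 1.8,"spin": 0,"grip": 0.54},
    {"x": -5.5,"y": -0.2,"z": 1.8,"spin": 0,"grip": 0.54},
    {"x": -5.5,"y": -0.2,"z": 1.8,"spin": 0,"grip": 0.54},
  ],
)

```text
t: 8.65
eef_pos: [0.5379, 0.1603, 0.038]
tool_rot: [2.195, 1.909, -0.353]
contact_force: [0.6, 6.1, 1.2]
gripper_width: 0.465
grasp_force: 2.8
```

>>> servo_tool(
  targets=[
    {"x": -5.5,"y": -0.2,"z": 1.8,"spin": 0,"grip": 0.54},
    {"x": -5.5,"y": -0.2,"z": 1.8,"spin": 0,"grip": 0.54},
    {"x": -5.5,"y": -0.2,"z": 1.8,"spin": 0,"grip": 0.54},
    {"x": -5.5,"y": -0.2,"z": 1.8,"spin": 0,"grip": 0.54},
    {"x": -5.5,"y": -0.2,"z": 1.8,"spin": 0,"grip": 0.54},
  ],
)

```text
t: 9.15
eef_pos: [0.5328, 0.1315, 0.038]
tool_rot: [2.195, 1.909, -0.354]
contact_force: [2.0, 5.1, -0.3]
gripper_width: 0.46
grasp_force: 2.7
```

```bash
python3 look.py
```

```text
TCP st mm [-61.6  18.7  38. ] ball(top,z.234) st -20.2 16.1 | tri st -19.6 16.3 238.2 err 0.4 w,h (26, 25)
F st -5.3 1.6 -0.3 grip 40.5 t 9.15
expect foot from tool [-19.7  16.3] tilt 18.4 az -98.0
tool shift for st +10x [-9.48  0.55  3.15] +1y [ 0.05  1.   -0.02] +1z [-0.32  0.   -0.95]
```

>>> servo_tool(
  targets=[
    {"x": -5.5,"y": -0.3,"z": 1.8,"spin": 0,"grip": 0.54},
    {"x": -5.5,"y": -0.3,"z": 1.8,"spin": 0,"grip": 0.54},
    {"x": -5.5,"y": -0.3,"z": 1.8,"spin": 0,"grip": 0.54},
    {"x": -5.5,"y": -0.3,"z": 1.8,"spin": 0,"grip": 0.54},
    {"x": -5.5,"y": -0.3,"z": 1.8,"spin": 0,"grip": 0.54},
  ],
)

```text
t: 9.75
eef_pos: [0.5271, 0.1027, 0.0381]
tool_rot: [2.195, 1.909, -0.355]
contact_force: [1.0, 4.8, 0.4]
gripper_width: 0.457
grasp_force: 2.5
```

>>> servo_tool(
  targets=[
    {"x": -5.5,"y": -0.3,"z": 1.8,"spin": 0,"grip": 0.54},
    {"x": -5.5,"y": -0.3,"z": 1.8,"spin": 0,"grip": 0.54},
    {"x": -5.5,"y": -0.3,"z": 1.8,"spin": 0,"grip": 0.54},
    {"x": -5.5,"y": -0.3,"z": 1.8,"spin": 0,"grip": 0.54},
    {"x": -5.5,"y": -0.3,"z": 1.8,"spin": 0,"grip": 0.54},
  ],
)

```text
t: 10.25
eef_pos: [0.5209, 0.0725, 0.0382]
tool_rot: [2.195, 1.907, -0.358]
contact_force: [1.0, 3.2, -2.1]
gripper_width: 0.464
grasp_force: 2.1
```

```bash
python3 look.py pics/p5.png
```

```text
TCP st mm [-1.8 11.8 38.2] ball(top,z.234) st 40.8 9.1 | tri st 41.6 9.8 242.4 err 1.5 w,h (25, 25)
F st -3.2 0.7 -2.1 grip 40.8 t 10.25
expect foot from tool [40.1  9.4] tilt 18.5 az -98.1
tool shift for st +10x [-9.47  0.56  3.18] +1y [ 0.05  1.   -0.02] +1z [-0.32 -0.   -0.95]
```

View pics/p5.png

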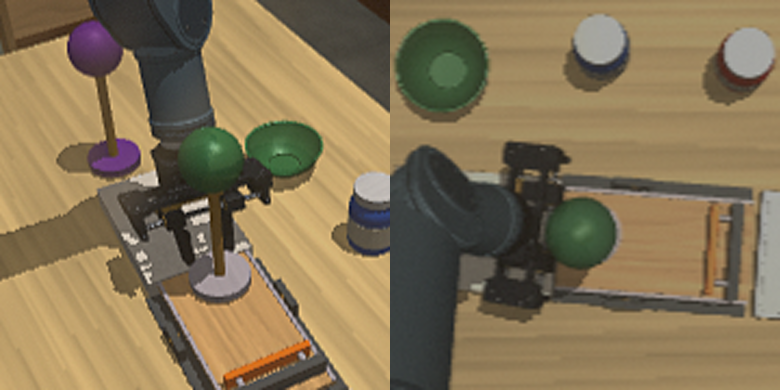

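The lamp stands upright on the tray with both fingers behind its foot, and the bystanders haven't moved. Continuing, and slowing before the hinge.

>>> servo_tool(
  targets=[
    {"x": -5.5,"y": -0.2,"z": 1.8,"spin": 0,"grip": 0.54},
    {"x": -5.5,"y": -0.2,"z": 1.8,"spin": 0,"grip": 0.54},
    {"x": -5.5,"y": -0.2,"z": 1.8,"spin": 0,"grip": 0.54},
    {"x": -5.5,"y": -0.2,"z": 1.8,"spin": 0,"grip": 0.54},
    {"x": -5.5,"y": -0.2,"z": 1.8,"spin": 0,"grip": 0.54},
  ],
)

```text
t: 10.85
eef_pos: [0.516, 0.044, 0.0384]
tool_rot: [2.196, 1.907, -0.358]
contact_force: [0.9, 4.4, -2.3]
gripper_width: 0.46
grasp_force: 2.3
```

>>> servo_tool(
  targets=[
    {"x": -5.5,"y": -0.2,"z": 1.8,"spin": 0,"grip": 0.54},
    {"x": -5.5,"y": -0.2,"z": 1.8,"spin": 0,"grip": 0.54},
    {"x": -4,"y": -0.1,"z": 1.3,"spin": 0,"grip": 0.54},
    {"x": -3,"y": -0.1,"z": 1,"spin": 0,"grip": 0.54},
    {"x": -3,"y": -0.1,"z": 1,"spin": 0,"grip": 0.54},
  ],
)

```text
t: 11.35
eef_pos: [0.5123, 0.0225, 0.0386]
tool_rot: [2.195, 1.907, -0.358]
contact_force: [0.0, 4.4, -2.9]
gripper_width: 0.458
grasp_force: 2.2
```

```bash
python3 look.py
```

```text
TCP st mm [48.7  7.4 38.6] ball(top,z.234) st 91.2 4.3 | tri st 91.3 4.3 244.2 err 0.1 w,h (25, 25)
F st -4.3 -0.3 -2.9 grip 40.3 t 11.35
expect foot from tool [90.6  5. ] tilt 18.5 az -98.1
tool shift for st +10x [-9.47  0.56  3.17] +1y [ 0.05  1.   -0.02] +1z [-0.32  0.   -0.95]
```

>>> servo_tool(
  targets=[
    {"x": -3,"y": -0.1,"z": 1,"spin": 0,"grip": 0.54},
    {"x": -3,"y": -0.1,"z": 1,"spin": 0,"grip": 0.54},
    {"x": -3,"y": -0.1,"z": 1,"spin": 0,"grip": 0.54},
    {"x": -3,"y": -0.1,"z": 1,"spin": 0,"grip": 0.54},
    {"x": -3,"y": -0.1,"z": 1,"spin": 0,"grip": 0.54},
  ],
)

```text
t: 11.95
eef_pos: [0.5096, 0.0069, 0.0386]
tool_rot: [2.196, 1.907, -0.358]
contact_force: [0.6, 3.1, -2.5]
gripper_width: 0.462
grasp_force: 2.3
```

```bash
python3 look.py
```

```text
TCP st mm [64.5  6.1 38.6] ball(top,z.234) st 108.9 2.7 | tri st 109.1 3.2 242.8 err 0.9 w,h (25, 25)
F st -3.1 0.3 -2.5 grip 40.6 t 11.95
expect foot from tool [106.5   3.7] tilt 18.5 az -98.1
tool shift for st +10x [-9.47  0.56  3.17] +1y [ 0.05  1.   -0.02] +1z [-0.32  0.   -0.95]
```

>>> servo_tool(
  targets=[
    {"x": -2,"y": -0.1,"z": 0.8,"spin": 0,"grip": 0.54},
    {"x": -2,"y": -0.1,"z": 0.8,"spin": 0,"grip": 0.54},
    {"x": -2,"y": -0.1,"z": 0.8,"spin": 0,"grip": 0.54},
    {"x": -2,"y": -0.1,"z": 0.8,"spin": 0,"grip": 0.54},
    {"x": 0,"y": 0,"z": 0,"spin": 0,"grip": 0.54},
  ],
)

```text
t: 12.55
eef_pos: [0.509, -0.0005, 0.0387]
tool_rot: [2.195, 1.907, -0.355]
contact_force: [0.4, 5.3, 4.4]
gripper_width: 0.463
grasp_force: 3.1
```

```bash
python3 look.py
```

```text
TCP st mm [72.   6.  38.7] ball(top,z.234) st 127.8 4.2 | tri st 127.6 4.1 241.8 err 0.3 w,h (24, 25)
F st -5.3 -0.0 4.4 grip 40.7 t 12.55
expect foot from tool [113.9   3.7] tilt 18.5 az -98.0
tool shift for st +10x [-9.47  0.56  3.16] +1y [ 0.05  1.   -0.02] +1z [-0.32  0.   -0.95]
```

The tray is tipping (the ball leads the foot by 14 mm). Let it settle.

>>> servo_tool(
  targets=[
    {"x": 0,"y": 0,"z": 0,"spin": 0,"grip": 0.54},
    {"x": 0,"y": 0,"z": 0,"spin": 0,"grip": 0.54},
    {"x": 0,"y": 0,"z": 0,"spin": 0,"grip": 0.54},
    {"x": 0,"y": 0,"z": 0,"spin": 0,"grip": 0.54},
  ],
)

```text
t: 13.05
eef_pos: [0.5089, -0.0006, 0.0387]
tool_rot: [2.195, 1.907, -0.355]
contact_force: [0.5, 5.9, 4.3]
gripper_width: 0.46
grasp_force: 3.1
```

```bash
python3 look.py pics/p6.png
```

```text
TCP st mm [72.   6.  38.7] ball(top,z.234) st 127.8 4.2 | tri st 127.6 4.1 241.8 err 0.3 w,h (24, 25)
F st -5.9 -0.0 4.3 grip 40.5 t 13.05
expect foot from tool [114.    3.7] tilt 18.5 az -98.0
tool shift for st +10x [-9.47  0.55  3.16] +1y [ 0.05  1.   -0.02] +1z [-0.32  0.   -0.95]
```

View pics/p6.png

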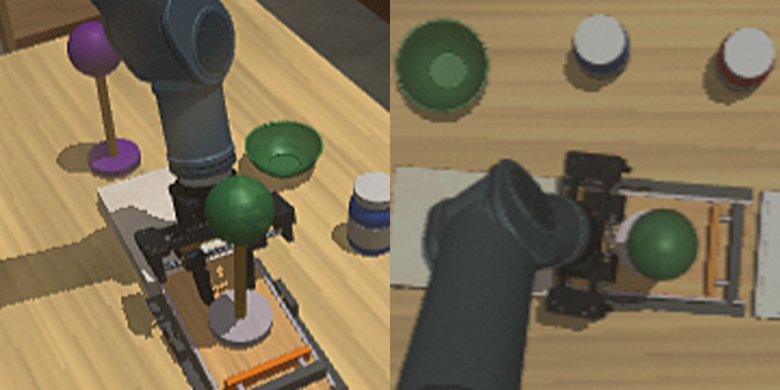

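Tipped and settled, with the lamp steady. I'll get the orange pad's position in the top view as a baseline and for an estimate of first touch.

```bash
cat > pad.py <<'E'
from h import *
import pickle
ex=np.array([-.0841,-.9965,0]);ey=np.array([.9965,-.0841,0]);O=np.array([.509,.0717,0])
def pad(s,z,name):
    h=cv2.cvtColor(s['image'],cv2.COLOR_RGB2HSV).astype(float)
    roi=np.zeros(h.shape[:2],bool)
    if name=='top':roi[195:245,270:298]=1
    else:roi[235:275,210:270]=1
    m=(h[...,0]>=5)&(h[...,0]<=16)&(h[...,1]>165)&(h[...,2]>110)&roi
    v,u=np.nonzero(m)
    P=np.array([plane(s,a,b,z) for a,b in zip(u,v)])-O
    X=P@ex*1e3;Y=P@ey*1e3
    k=np.abs(Y)<(50 if name=='top' else 50)
    c=np.polyfit(Y[k],X[k],1)
    return name,'n',k.sum(),'X med',np.median(X[k]).round(2),'lo/hi',np.percentile(X[k],[5,95]).round(1),'Yrange',Y.min().round(0),Y.max().round(0),'x@0',c[1].round(2)
if __name__=='__main__':
    S=pickle.load(open('s0.pkl','rb'))
    print('before',pad(S['top'],.053,'top'),pad(S['side'],.053,'side'))
    from bench import arm
    a={n:arm.snapshot(n) for n in('top','side')}
    for n in a:print(pad(a[n],.045,n))
    pickle.dump(a,open('s6.pkl','wb'))
E
python3 pad.py
```

```text
before ('top', 'n', np.int64(1), 'X med', np.float64(188.14), 'lo/hi', array([188.1, 188.1]), 'Yrange', np.float64(-3.0), np.float64(-3.0), 'x@0', np.float64(94.07)) ('side', 'n', np.int64(136), 'X med', np.float64(196.76), 'lo/hi', array([191.9, 201.4]), 'Yrange', np.float64(-57.0), np.float64(53.0), 'x@0', np.float64(196.86))
('top', 'n', np.int64(1), 'X med', np.float64(189.08), 'lo/hi', array([189.1, 189.1]), 'Yrange', np.float64(39.0), np.float64(39.0), 'x@0', np.float64(94.54))
('side', 'n', np.int64(139), 'X med', np.float64(198.48), 'lo/hi', array([193.6, 203.3]), 'Yrange', np.float64(-54.0), np.float64(53.0), 'x@0', np.float64(198.56))pad.py:14: RankWarning: Polyfit may be poorly conditioned
  c=np.polyfit(Y[k],X[k],1)
pad.py:14: RankWarning: Polyfit may be poorly conditioned
  c=np.polyfit(Y[k],X[k],1)
```

The side view tracks the pad well: X = 198.5 now and 110 mm wide, as it must be. First touch is expected with the foot near 145–155. Advancing along the tray slope to about 138.

>>> servo_tool(
  targets=[
    {"x": -2.3,"y": -0.2,"z": 1,"spin": 0,"grip": 0.54},
    {"x": -2.3,"y": -0.2,"z": 1,"spin": 0,"grip": 0.54},
    {"x": -2.3,"y": -0.2,"z": 1,"spin": 0,"grip": 0.54},
    {"x": -2.3,"y": -0.2,"z": 1,"spin": 0,"grip": 0.54},
    {"x": -2.3,"y": -0.2,"z": 1,"spin": 0,"grip": 0.54},
  ],
)

```text
t: 13.75
eef_pos: [0.507, -0.0121, 0.0378]
tool_rot: [2.194, 1.908, -0.352]
contact_force: [1.6, 7.4, 4.6]
gripper_width: 0.457
grasp_force: 3.9
```

>>> servo_tool(
  targets=[
    {"x": -2.3,"y": -0.2,"z": 1,"spin": 0,"grip": 0.54},
    {"x": -2.3,"y": -0.2,"z": 1,"spin": 0,"grip": 0.54},
    {"x": -2.3,"y": -0.2,"z": 1,"spin": 0,"grip": 0.54},
    {"x": -2.3,"y": -0.2,"z": 1,"spin": 0,"grip": 0.54},
  ],
)

```text
t: 14.15
eef_pos: [0.505, -0.0218, 0.037]
tool_rot: [2.194, 1.908, -0.352]
contact_force: [1.9, 7.3, 5.8]
gripper_width: 0.46
grasp_force: 4.0
```

```bash
sed -i 's/a={n:arm.snapshot(n) for n in(.top.,.side.)}/a={"side":arm.snapshot("side")}/;/before/d;/s6.pkl/d' pad.py && python3 look.py && python3 pad.py
```

```text
TCP st mm [93.5  3.9 37. ] ball(top,z.234) st 150.1 0.1 | tri st 150.0 0.5 239.9 err 0.7 w,h (25, 25)
F st -7.5 1.3 5.8 grip 40.5 t 14.15
expect foot from tool [135.5   1.6] tilt 18.4 az -98.0
tool shift for st +10x [-9.48  0.54  3.15] +1y [ 0.05  1.   -0.01] +1z [-0.32  0.   -0.95]
('side', 'n', np.int64(142), 'X med', np.float64(198.58), 'lo/hi', array([193.6, 203.6]), 'Yrange', np.float64(-54.0), np.float64(53.0), 'x@0', np.float64(198.69))
```

>>> servo_tool(
  targets=[
    {"x": -1.5,"y": 0,"z": 0.6,"spin": 0,"grip": 0.54},
    {"x": -1.5,"y": 0,"z": 0.6,"spin": 0,"grip": 0.54},
    {"x": -1.5,"y": 0,"z": 0.6,"spin": 0,"grip": 0.54},
    {"x": -1.5,"y": 0,"z": 0.6,"spin": 0,"grip": 0.54},
  ],
)

```text
t: 14.7
eef_pos: [0.5038, -0.0284, 0.0365]
tool_rot: [2.194, 1.908, -0.353]
contact_force: [2.3, 7.4, 4.2]
gripper_width: 0.462
grasp_force: 3.7
```

```bash
python3 look.py && python3 pad.py
```

```text
TCP st mm [100.2   3.2  36.5] ball(top,z.234) st 155.9 0.6 | tri st 155.9 1.1 238.4 err 1.1 w,h (25, 25)
F st -7.6 1.7 4.2 grip 40.7 t 14.7
expect foot from tool [142.1   0.9] tilt 18.4 az -98.0
tool shift for st +10x [-9.47  0.55  3.15] +1y [ 0.05  1.   -0.01] +1z [-0.32  0.   -0.95]
('side', 'n', np.int64(141), 'X med', np.float64(198.56), 'lo/hi', array([193.6, 203.5]), 'Yrange', np.float64(-54.0), np.float64(53.0), 'x@0', np.float64(198.59))
```

>>> servo_tool(
  targets=[
    {"x": -1,"y": 0,"z": 0.4,"spin": 0,"grip": 0.54},
    {"x": -1,"y": 0,"z": 0.4,"spin": 0,"grip": 0.54},
    {"x": -1,"y": 0,"z": 0.4,"spin": 0,"grip": 0.54},
  ],
)

```text
t: 15.15
eef_pos: [0.5032, -0.0317, 0.0362]
tool_rot: [2.194, 1.908, -0.353]
contact_force: [0.5, 6.7, 4.9]
gripper_width: 0.46
grasp_force: 3.6
```

```bash
python3 look.py && python3 pad.py
```

```text
TCP st mm [103.5   2.9  36.2] ball(top,z.234) st 158.8 0.8 | tri st 158.8 1.2 237.7 err 0.8 w,h (25, 25)
F st -6.7 -0.1 4.9 grip 40.5 t 15.15
expect foot from tool [145.4   0.6] tilt 18.4 az -98.0
tool shift for st +10x [-9.47  0.55  3.16] +1y [ 0.05  1.   -0.01] +1z [-0.32  0.   -0.95]
('side', 'n', np.int64(142), 'X med', np.float64(198.64), 'lo/hi', array([193.6, 203.6]), 'Yrange', np.float64(-53.0), np.float64(53.0), 'x@0', np.float64(198.82))
```

>>> servo_tool(
  targets=[
    {"x": -1,"y": 0,"z": 0.4,"spin": 0,"grip": 0.54},
    {"x": -1,"y": 0.1,"z": 0.4,"spin": 0,"grip": 0.54},
    {"x": -1,"y": 0.1,"z": 0.4,"spin": 0,"grip": 0.54},
  ],
)

```text
t: 15.6
eef_pos: [0.5027, -0.035, 0.036]
tool_rot: [2.194, 1.908, -0.354]
contact_force: [0.5, 6.2, 4.3]
gripper_width: 0.458
grasp_force: 3.5
```

```bash
python3 look.py |head -2&& python3 pad.py
```

```text
TCP st mm [106.9   2.7  36. ] ball(top,z.234) st 163.2 1.1 | tri st 162.9 1.1 238.2 err 0.3 w,h (24, 25)
F st -6.2 -0.0 4.3 grip 40.3 t 15.6
('side', 'n', np.int64(139), 'X med', np.float64(198.67), 'lo/hi', array([193.8, 203.6]), 'Yrange', np.float64(-53.0), np.float64(53.0), 'x@0', np.float64(198.8))
```

>>> servo_tool(
  targets=[
    {"x": -1,"y": 0,"z": 0.4,"spin": 0,"grip": 0.54},
    {"x": -1,"y": 0.1,"z": 0.4,"spin": 0,"grip": 0.54},
    {"x": -1,"y": 0.1,"z": 0.4,"spin": 0,"grip": 0.54},
  ],
)

```text
t: 16.05
eef_pos: [0.5023, -0.0382, 0.0357]
tool_rot: [2.195, 1.908, -0.354]
contact_force: [0.7, 7.4, 4.5]
gripper_width: 0.462
grasp_force: 3.7
```

```bash
python3 look.py |head -2&& python3 pad.py
```

```text
TCP st mm [110.1   2.6  35.7] ball(top,z.234) st 167.6 1.5 | tri st 167.0 0.9 238.7 err 1.3 w,h (25, 25)
F st -7.4 0.0 4.5 grip 40.7 t 16.05
('side', 'n', np.int64(138), 'X med', np.float64(200.19), 'lo/hi', array([195.2, 205.1]), 'Yrange', np.float64(-54.0), np.float64(53.0), 'x@0', np.float64(200.35))
```

Touched: the pad has moved 1.6 mm and the force has risen. About 3–4 mm more.

>>> servo_tool(
  targets=[
    {"x": -1,"y": 0,"z": 0.4,"spin": 0,"grip": 0.54},
    {"x": -1,"y": 0.1,"z": 0.4,"spin": 0,"grip": 0.54},
    {"x": -1,"y": 0.1,"z": 0.4,"spin": 0,"grip": 0.54},
    {"x": -0.5,"y": 0,"z": 0.2,"spin": 0,"grip": 0.54},
    {"x": 0,"y": 0,"z": 0,"spin": 0,"grip": 0.54},
  ],
)

```text
t: 16.7
eef_pos: [0.5022, -0.0414, 0.0355]
tool_rot: [2.195, 1.908, -0.353]
contact_force: [2.0, 7.8, 3.2]
gripper_width: 0.46
grasp_force: 4.1
```

```bash
python3 look.py pics/p7.png && python3 pad.py
```

```text
TCP st mm [113.3   2.7  35.5] ball(top,z.234) st 169.1 0.1 | tri st 169.0 0.3 237.4 err 0.3 w,h (24, 26)
F st -7.9 1.3 3.2 grip 40.5 t 16.7
expect foot from tool [155.2   0.4] tilt 18.4 az -98.0
tool shift for st +10x [-9.47  0.55  3.15] +1y [ 0.05  1.   -0.02] +1z [-0.32  0.   -0.95]
('side', 'n', np.int64(138), 'X med', np.float64(203.26), 'lo/hi', array([198.1, 208. ]), 'Yrange', np.float64(-55.0), np.float64(52.0), 'x@0', np.float64(203.38))
```

View pics/p7.png

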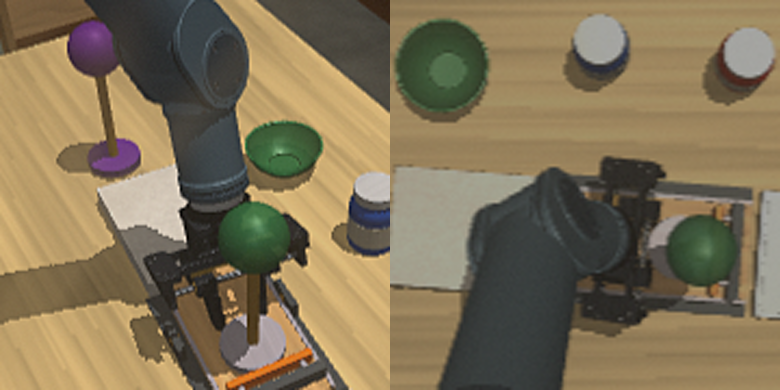

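The pad is pressed about 4.7 mm, the foot is centred within 1 mm, and the lamp is upright on the tipped tray. Backing off gently, then up along the tool axis.

>>> servo_tool(
  targets=[
    {"x": 1,"y": 0,"z": -0.4,"spin": 0,"grip": 0.54},
    {"x": 2,"y": -0.1,"z": -0.8,"spin": 0,"grip": 0.54},
    {"x": 5,"y": -0.3,"z": -2,"spin": 0,"grip": 0.54},
    {"x": 10,"y": -0.5,"z": -4,"spin": 0,"grip": 0.54},
    {"x": 15,"y": -0.8,"z": -6,"spin": 0,"grip": 0.54},
  ],
)

```text
t: 17.35
eef_pos: [0.5036, -0.0081, 0.0371]
tool_rot: [2.197, 1.904, -0.361]
contact_force: [0.6, -0.5, -0.3]
gripper_width: 0.46
grasp_force: 0.0
```

>>> servo_tool(
  targets=[
    {"x": 5,"y": 0,"z": -25,"spin": 0,"grip": 0.54},
    {"x": 5,"y": 0,"z": -40,"spin": 0,"grip": 0.54},
    {"x": 0,"y": 0,"z": -40,"spin": 0,"grip": 0.54},
    {"x": 0,"y": 0,"z": -30,"spin": 0,"grip": 0.54},
    {"x": 0,"y": 0,"z": 0,"spin": 0,"grip": 0.54},
  ],
)

```text
t: 17.85
eef_pos: [0.514, 0.0477, 0.1653]
tool_rot: [2.193, 1.909, -0.347]
contact_force: [0.3, 0.1, -0.7]
gripper_width: 0.459
grasp_force: 0.0
```

```bash
python3 st.py && python3 pad.py
python3 - <<'E'
from bench import arm
from h import *
import pickle
sd,tp=arm.snapshot('side'),arm.snapshot('top')
ex=np.array([-.0841,-.9965,0]);ey=np.array([.9965,-.0841,0]);O=np.array([.509,.0717,0])
u,v=proj(tp,O+ex*.169+np.array([0,0,.234]));print(u,v)
for c in blobs(tp,(45,60,10),(85,255,255),(int(u)-25,int(v)-25,int(u)+25,int(v)+25),80):
    x,y,w,h=cv2.boundingRect(c);q=plane(tp,x+(w-1)/2,y+(h-1)/2,.234)-O;print('ball st',ex@q,ey@q,w,h)
k=[cv2.resize(s['image'][r[1]:r[3],r[0]:r[2]],(390,390)) for s,r in((sd,(140,90,330,280)),(tp,(170,130,310,270)))]
cv2.imwrite('pics/p8.png',cv2.cvtColor(np.hstack(k),cv2.COLOR_RGB2BGR))
E
```

```text
17.85 [-0.488  0.484  0.166  1.894  0.262  0.928 -0.649] [0.514  0.0477 0.1653] F [ 0.3  0.1 -0.7]
xyz cols [[0.132, 0.991, -0.037], [0.94, -0.137, -0.312], [-0.314, 0.006, -0.949]] tilt 18.3 dir -97.0
('side', 'n', np.int64(135), 'X med', np.float64(203.17), 'lo/hi', array([198.1, 207.8]), 'Yrange', np.float64(-55.0), np.float64(52.0), 'x@0', np.float64(203.16))
281.46159569815995 219.54739260256218
ball st 0.1690091549730112 0.0015985943525484176 24 25
```

View pics/p8.png

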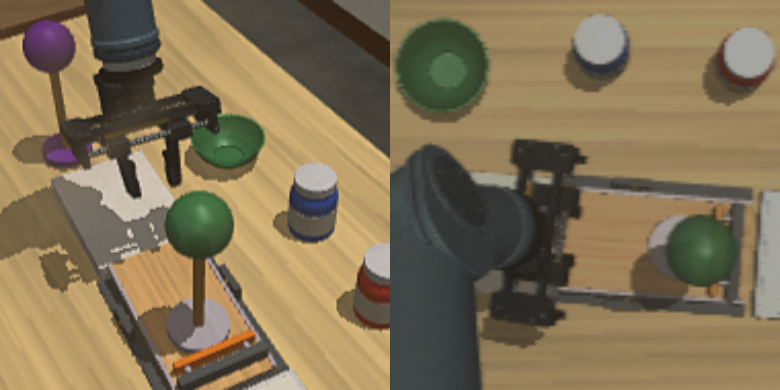

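The lamp stands centred on the tipped tray with the pad still pressed about 4.6 mm. The gripper is free and everything else is in place, so I'm handing in.

```bash
python3 -c "
from bench import arm
print(arm.job_done())"
```

```text
the job is handed in; nothing more can be done
None
```

The job is handed in: the lamp stands on the tipped tray, within about 2 mm of its centre line, its foot pressing the orange pad in about 4.6 mm of its 15 mm. The arm is clear, and the jars, bowl and purple look-alike are unmoved in the final pictures; the tape roll, which the arm never went near, was outside those crops.

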